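# Clamp the oil stone in the honing holder

### The job

Get the bench ready for honing the gouge: lift the oil stone in its walnut base and set it flat on the cork bed of the grey stone holder, between the sprung shoe and the end stop. Let go of it, then reach round the tongue and turn the round black knob on its underside clockwise as seen from below (counter-clockwise as seen from above), re-gripping as needed, until you feel the shoe bite with the base hard against the end stop, and nip it up only about a twentieth of a turn (some 20 degrees) more so that it holds firmly; any tighter and the walnut will split. Leave the gouge and the roll of masking tape lying where they are.

Things in the scene. Friction and masses are not known exactly. Their poses are not given: they have to be found in the camera images.
- oil_stone: Grey oil stone let into a dark walnut base, 0.62 kg (varies by a fifth). Base 66 mm wide (x), 178 long (y), 18 high (z); the stone on it is 50 wide, 150 long, from 18 to 34 mm above the underside. Grip across the stone (50 mm, along x) at mid-length, fingertips just above the base's 8 mm ledges. Origin: centre of the underside. Either end may face the end stop.
- holder: Grey cast stone holder screwed to the table, long along its y. Origin: on the table under the middle of the bed. Deck 56 mm wide, from y = -143 to 113 mm, top at z = 70 mm; cork liner 48 mm wide with its top (the bed) at z = 72 mm. Sprung jaw at the -y end, end stop at the +y end. Two feet under the deck with flanges 94 mm wide and 8 mm high at y = 78 and -85 mm.
- bed (a point): Centre of the cork bed, on its top face; axes as the holder's. The stone's underside must end up here, its long axis along y.
- shoe: Black rubber-faced shoe, 48 mm wide, 2 to 17 mm above the deck. Origin: centre of its face, which looks to +y and presses on the end of the walnut base. Set the base about 2.5 mm clear of it. The jaw behind (17 mm high) pushes it to +y, and the stone to the stop; then its spring yields 1 mm per 30 N. About 40 N is right; under 20 N the stone shifts in use, over 60 N the base splits.
- knob_axis (a point): Centre of the knob on its vertical axis, 205 mm from the bed's centre; axes as the holder's. Round and fluted, 56 mm across, 32 to 54 mm above the table, right under the tongue, past which it stands out 15 mm each side: a gripper pointing down, a finger each side of the tongue (closing along x), grips it and turns 0.6 rad either way. 
- boxwood_gouge: Carving gouge with a pale boxwood handle, 202 mm long along its y, 33 mm high, to be honed later; leave it lying. Origin: centre of its underside.
- masking_tape: Roll of masking tape, 96 mm across and 25 mm high, lying on the right; leave it. Origin: centre of its underside.
- stop_end (a point): Middle of the range in which the end stop's face may stand, on the deck; axes as the holder's. The stop (52 mm wide, 18 mm high) is adjustable: its face is up to 3.5 mm to either side of this point along y, just where is not measured. Shoe and stop are at the start 5 to 13.5 mm further apart than the base is long (178 mm).
- tongue (a point): Middle of the tongue's top face; axes as the holder's. The tongue is the narrow arm of the holder beyond the deck: 26 mm wide (x), 10 mm thick (60 to 70 mm above the table), from y = -143 to -232 mm of the holder, free of the table; a guide, a flat drawbar and a cap on it reach 9 mm above its top. Nothing else stands over it.
- knob_under (a point): Centre of the knob's lower face. The knob tightens counter-clockwise seen from above, moving the jaw 4 mm per rad, and stays where it is left; 1.2 to 3.4 rad from start to bite, its angle is not measured. Free running takes 0.3 N m either way. With the shoe pressing with F newtons tightening takes 0.3 + 0.004 F, backing off 0.3 - 0.004 F; F grows by 120 N per rad past the bite.

How it is judged:
By the outcome, as a careful person would: the job done as asked, in the order asked, and still so for the second after the job is handed in, with the robot touching nothing.
It also fails if it takes over 72 s, if anything falls off the work surface, if the arm or the gripper's body presses on something with over 40 N, if the wrist force passes 120 N, or if a joint passes its speed limit or range.

### The arm

A 6-joint arm with a two-finger parallel gripper is mounted at the origin on the work surface; the furniture and walls round the work are solid. World frame = base frame: x ahead of the robot, y to its left, z up, the work surface at z = 0. Lengths are in m, angles in rad, forces in N, time in s.
With the tool pointing down it reaches from about 0.25 to 0.775 m from the base axis. Payload 4 kg.
Tool frame: the origin (TCP) lies at the very end of the fingers, on their centre line; the grasp point (between the pads) lies hold_point_z behind it (hold_point_z is the distance from the TCP to the grasp point, in m); z points along the fingers, y is the direction in which the jaws open and shut (so a half turn about z gives the same grasp; the last joint's range is limited). The gripper opens to 94 mm and grips with 3 to 60 N. Pads are 16 mm wide; open, the fingers measure 119 mm over their backs; the gripper's body (75 mm by 177 mm) begins 78 mm behind the grasp point.
Start: joints at [1.042, 0.087, 1.371, -0, 1.684, -0.103], TCP at [0.227, 0.501, 0.206] pointing down, gripper open.
Joint ranges: [-3.1, 3.1], [-0.76, 2.03], [0.27, 2.55], [-1.08, 4.22], [0.17, 2.65], [-2.57, 2.57]. Speed limits (rad/s): [2.79, 2.79, 3.14, 3.14, 3.14, 3.14].

### API

Orientations are given as [roll, pitch, yaw] about the fixed x, y, z axes, in that order (R = Rz(yaw) Ry(pitch) Rx(roll)).
In Python, from bench import * gives the robot as it stands.
- The arm moves only by the tool step_arm, never from a script. Its argument "increments" is text: rows parted by semicolons, each of 6 numbers parted by spaces: the shift along the tool's x, y, z in cm, then the turn, a rotation vector about the tool's x, y, z in rad. A call has 1 to 5 rows; each row shifts and turns the commanded pose from where the row before left it, along the tool's axes as they then stand; what a row does not reach is not made up. A row lasts 1/10 s, in which the tool goes at most 50 mm and 8.59 degrees, less where a joint would pass 70% of its speed; a pose out of reach is approached as far as the arm can. A call is refused whole if a number of a shift passes 5 or a number of a turn 0.15, either way. A call with a gripper value outside its range is refused whole. "claw" is the gripper's target within -1 to 1 (shut at 1, half-way at 0, fully open at -1), set as the call begins (left out, the last holds). The fingers move at their own pace and stop on an object; the grip force is fixed at half the most. Time passes only in rows, so rows that do not move let the fingers close. It gives the time, the measured TCP pose, the force and the opening at its end, in the units of the state.
- get_obs(): the state, without advancing time (a new reading comes with each control period).
- snapshot(name): name is "side" or "top" or "wrist"; returns the picture (400x640x3 uint8, red, green, blue); there is no depth.
- calibration(name): a dict with "camera_matrix" (3x3 intrinsics, pixels), "eye" and "orientation" of the camera in the world; the wrist camera has in their place "tool_from_camera" (4x4, takes a point from camera to tool coordinates, whose origin is the TCP and whose axes are the flange's). Camera axes: x right, y up, looking along -z (the intrinsics and any distortion apply to the point x, -y, -z); pixel columns grow to the right and rows downward; lengths in m; the calibration is good to about 2 mm. A picture is of the moment at which its call begins: read the wrist's pose just before it. calibration takes no time and is no camera call.
- close_job(): hands the job in, once; it reports no verdict.
The state is a dict: "time": time; "joint_positions": joint angles; "qvel": joint speeds; "joint_torque": joint torques, N m; "tool_pos": TCP position; "ee_rot": TCP orientation; "wrist_force": force on the tool from outside, world axes, zero at the start; "wrist_torque": the same for the moment, N m; "width": finger opening in m.
Only numpy, scipy, OpenCV 4.12 (cv2) and the standard library are available. Lean on these libraries where they do the work, as an engineer would, in place of code of your own. Each camera call takes 0.05 s, during which the arm holds its last target. There are 200 camera calls.

## Working session

There is one attempt and no reset: what is moved stays moved. The work goes in short steps, Python scripts to look and compute and a tool call to move; the robot and the scene stay as the last step left them, time stands still between calls to the robot, and variables do not carry over. Pictures are saved under pics/ and viewed, about 8 in all and at most 12, crops included, and the job is handed in when it is done.

Besides the shell and the picture viewer there is one more tool, called after "Request:" by a JSON object that holds its "op" and its "data", one argument or row to a line. step_arm: Moves the arm, as the interface text tells. Its arguments: {"type":"object","properties":{"increments":{"type":"string"},"claw":{"type":"number"}},"required":["increments"]}

```bash
ls; mkdir -p pics; python3 - <<'E'
from bench import *
import cv2
o=get_obs();print({k:np.round(v,4).tolist() if hasattr(v,'__len__') else v for k,v in o.items()}) if 'np' in globals() else print(o)
for n in("side","top","wrist"):
    c=calibration(n);print(n,c)
    cv2.imwrite(f"pics/{n}0.png",snapshot(n)[:,:,::-1])
E
```

```text
pics
{'time': 0.0, 'joint_positions': array([ 1.04190692e+00,  8.79456234e-02,  1.37229139e+00, -4.65385192e-06,
        1.68355855e+00, -1.03087258e-01]), 'qvel': array([-0.00152621, -0.00026357, -0.00137253, -0.00061865,  0.00052649,
       -0.00147852]), 'joint_torque': array([ 4.63633330e-05, -3.40198267e+01, -3.02420676e+01,  7.17588142e-02,
        3.30766488e-02, -1.59253841e-04]), 'tool_pos': array([0.22689673, 0.50040895, 0.20429045]), 'ee_rot': array([-3.13940097e+00, -2.22088462e-04,  2.71578974e+00]), 'wrist_force': array([0.07846942, 0.17019228, 0.2609595 ]), 'wrist_torque': array([ 0.02198291,  0.00658895, -0.05439095]), 'width': 0.09407071486841669}
side {'camera_matrix': array([[400.76162242,   0.        , 313.66755883],
       [  0.        , 400.76162242, 197.75282193],
       [  0.        ,   0.        ,   1.        ]]), 'eye': array([ 0.44665086, -0.84309466,  0.78628292]), 'orientation': array([ 0.86128664,  0.01240894, -0.09249557])}
top {'camera_matrix': array([[379.71613898,   0.        , 319.45085194],
       [  0.        , 379.71613898, 203.15748939],
       [  0.        ,   0.        ,   1.        ]]), 'eye': array([ 0.34063761, -0.00187656,  1.09195662]), 'orientation': array([ 0.18678179, -0.01174348, -1.59029624])}
wrist {'camera_matrix': array([[295.74682445,   0.        , 321.37459411],
       [  0.        , 295.74682445, 196.09549908],
       [  0.        ,   0.        ,   1.        ]]), 'tool_from_camera': array([[ 3.79666742e-04,  9.70854597e-01,  2.39668953e-01,
         6.90483463e-02],
       [ 9.99999782e-01, -2.39310243e-04, -6.14727972e-04,
        -6.66361679e-04],
       [-5.39456242e-04,  2.39669134e-01, -9.70854477e-01,
        -1.78471555e-01],
       [ 0.00000000e+00,  0.00000000e+00,  0.00000000e+00,
         1.00000000e+00]])}
```

View pics/top0.png

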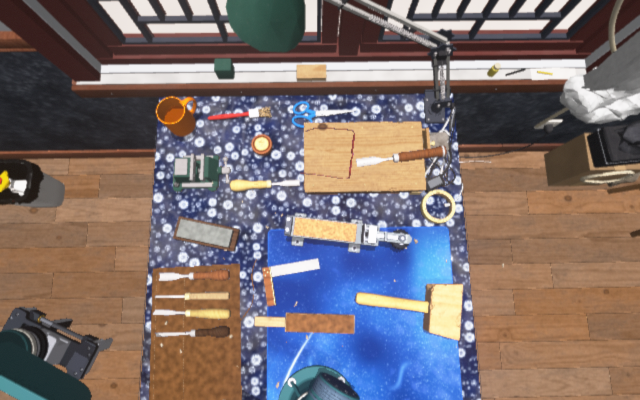

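View pics/side0.png

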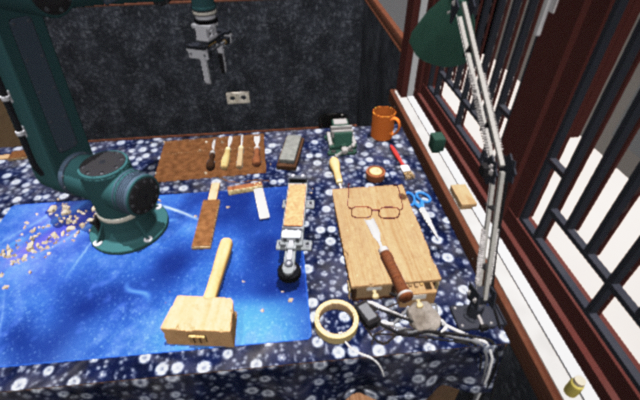

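```bash
python3 -c "
import bench;print([n for n in dir(bench) if not n.startswith('__')]); print({k:getattr(bench,k) for k in dir(bench) if 'hold' in k.lower()})"
```

```text
['IKError', 'calibration', 'close_job', 'get_obs', 'hold_point_z', 'snapshot']
{'hold_point_z': 0.0188}
```

```bash
cat > h.py <<'E'
from bench import *
import numpy as np, cv2
from scipy.spatial.transform import Rotation as Ro
def cam(n,o=None):
    c=calibration(n);K=c['camera_matrix']
    if n=='wrist':
        o=o or get_obs();T=np.eye(4);T[:3,:3]=Ro.from_euler('xyz',o['ee_rot']).as_matrix();T[:3,3]=o['tool_pos']
        T=T@c['tool_from_camera'];return K,T[:3,:3],T[:3,3]
    return K,Ro.from_euler('xyz',c['orientation']).as_matrix(),np.array(c['eye'])
def ray(C,p):
    K,R,e=C;p=np.atleast_2d(p).astype(float)
    d=np.c_[(p[:,0]-K[0,2])/K[0,0],-(p[:,1]-K[1,2])/K[1,1],-np.ones(len(p))]@R.T
    return e,d/np.linalg.norm(d,axis=1)[:,None]
def plane(C,p,z):
    e,d=ray(C,p);return e+d*((z-e[2])/d[:,2])[:,None]
def tri(C1,p1,C2,p2):
    e1,d1=ray(C1,p1);e2,d2=ray(C2,p2);out=[]
    for a,b in zip(d1,d2):
        s=np.linalg.lstsq(np.c_[a,-b],e2-e1,rcond=None)[0]
        A,B=e1+s[0]*a,e2+s[1]*b;out.append([*((A+B)/2),np.linalg.norm(A-B)])
    return np.array(out)
def proj(C,P):
    K,R,e=C;q=(np.atleast_2d(P)-e)@R;return np.c_[K[0,0]*q[:,0]/-q[:,2]+K[0,2],-K[1,1]*q[:,1]/-q[:,2]+K[1,2]]
def shot(n,f):
    o=get_obs();C=cam(n,o);im=snapshot(n)[:,:,::-1].copy();cv2.imwrite(f'pics/{f}.png',im);np.savez(f'{f}.npz',K=C[0],R=C[1],e=C[2]);return im,C
def load(f):
    z=np.load(f'{f}.npz');return cv2.imread(f'pics/{f}.png'),(z['K'],z['R'],z['e'])
E
python3 - <<'E'
from h import *
T=cam('top')
np.set_printoptions(precision=4,suppress=True)
print('stone',plane(T,[[206,233],[183,217],[242,232],[237,250],[174,236]],.03))
print('bed',plane(T,[[291,217],[363,221],[360,244],[290,240],[327,231]],.072))
print('tongue',plane(T,[[365,236],[405,239],[400,238]],.07))
print('knob?',plane(T,[[405,239]],.05))
print(Ro.from_euler('xyz',get_obs()['ee_rot']).as_matrix())
E
python3 -c "
import cv2
a=cv2.imread('pics/top0.png')[195:265,165:425];cv2.imwrite('pics/c1.png',cv2.resize(a,None,fx=3,fy=3,interpolation=2))"
```

```text
stone [[0.4617 0.3005 0.03  ]
 [0.5081 0.3666 0.03  ]
 [0.4627 0.2001 0.03  ]
 [0.4128 0.2131 0.03  ]
 [0.4549 0.3891 0.03  ]]
bed [[ 0.4963  0.0603  0.072 ]
 [ 0.4818 -0.1348  0.072 ]
 [ 0.4198 -0.1242  0.072 ]
 [ 0.434   0.0633  0.072 ]
 [ 0.4564 -0.0365  0.072 ]]
tongue [[ 0.4412 -0.1388  0.07  ]
 [ 0.4311 -0.2465  0.07  ]
 [ 0.4341 -0.2332  0.07  ]]
knob? [[ 0.4329 -0.2513  0.05  ]]
[[-0.9107  0.413  -0.0009]
 [ 0.413   0.9107 -0.0015]
 [ 0.0002 -0.0017 -1.    ]]
```

View pics/c1.png

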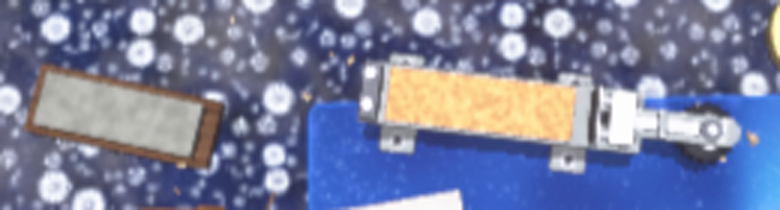

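```bash
cat >> h.py <<'E'
def plan(p,yaw,n):
    """rows to target TCP p, pointing down at yaw, n rows"""
    o=get_obs();R0=Ro.from_euler('xyz',o['ee_rot']);R1=Ro.from_euler('xyz',[np.pi,0,yaw])
    w=(R0.inv()*R1).as_rotvec()/n;d=(np.array(p)-o['tool_pos'])/n*100;rows=[]
    for i in range(n):
        Ri=R0*Ro.from_rotvec(w*i);rows.append(' '.join('%g'%v for v in [*np.round(Ri.inv().apply(d),2)+0.,*np.round(w,3)+0.]))
    for i in range(0,n,5):print('; '.join(rows[i:i+5]))
E
python3 - <<'E'
from h import *
plan([.462,.30,.22],1.308,10)
E
```

```text
-2.97 -0.86 -0.15 0 0 0.141; -3.06 -0.43 -0.15 0 0 0.141; -3.09 0 -0.15 0 0 0.141; -3.06 0.44 -0.15 0 0 0.141; -2.97 0.86 -0.15 0 0 0.141
-2.82 1.27 -0.15 0 0 0.141; -2.61 1.65 -0.15 0 0 0.141; -2.35 2 -0.15 0 0 0.141; -2.05 2.31 -0.15 0 0 0.141; -1.7 2.58 -0.15 0 0 0.141
```

Request:
{"op": "step_arm", "data": {
  "increments": "-2.97 -0.86 -0.15 0 0 0.141; -3.06 -0.43 -0.15 0 0 0.141; -3.09 0 -0.15 0 0 0.141; -3.06 0.44 -0.15 0 0 0.141; -2.97 0.86 -0.15 0 0 0.141"
}}

```text
time: 0.65
tool_pos: [0.3453, 0.3995, 0.2126]
ee_rot: [-3.141, 0.0, 2.005]
wrist_force: [0.9, 0.3, 0.7]
width: 0.0942
```

Request:
{"op": "step_arm", "data": {
  "increments": "-2.82 1.27 -0.15 0 0 0.141; -2.61 1.65 -0.15 0 0 0.141; -2.35 2 -0.15 0 0 0.141; -2.05 2.31 -0.15 0 0 0.141; -1.7 2.58 -0.15 0 0 0.141"
}}

```text
time: 1.15
tool_pos: [0.4627, 0.2991, 0.2201]
ee_rot: [-3.141, 0.0, 1.3]
wrist_force: [-0.3, -0.8, 0.5]
width: 0.0942
```

Request:
{"op": "step_arm", "data": {
  "increments": "0 0 0 0 0 0; 0 0 0 0 0 0"
}}

```text
time: 1.35
tool_pos: [0.4619, 0.2998, 0.22]
ee_rot: [-3.14, 0.0, 1.306]
wrist_force: [0.3, -0.1, 0.1]
width: 0.0939
```

```bash
python3 - <<'E'
from h import *
o=get_obs();print(o['time'],o['tool_pos'],o['ee_rot'])
im,C=shot('wrist','w1')
plan([.50,.0,.27],1.50,7)
E
```

```text
1.35 [0.46193837 0.29982685 0.21996694] [-3.14018460e+00  2.39410691e-04  1.30610179e+00]
-4 1.65 -0.71 0 0 -0.028; -4.04 1.54 -0.71 0 0 -0.028; -4.08 1.43 -0.71 0 0 -0.028; -4.12 1.31 -0.71 0 0 -0.028; -4.16 1.2 -0.71 0 0 -0.028
-4.19 1.08 -0.71 0 0 -0.028; -4.22 0.97 -0.71 0 0 -0.028
```

View pics/w1.png

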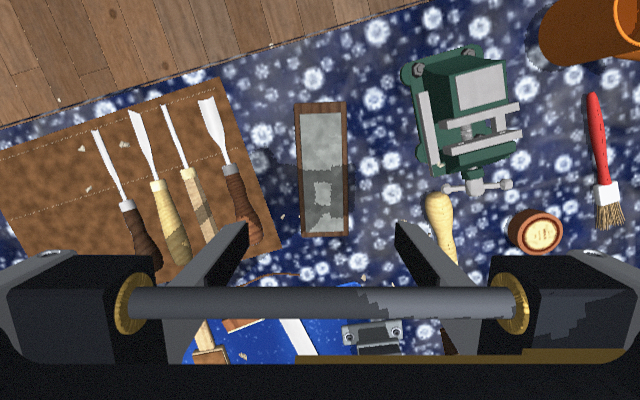

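Request:
{"op": "step_arm", "data": {
  "increments": "-4 1 0 0 0 0; -4 1 0 0 0 0; -3 1 0 0 0 0; 0 0 0 0 0 0; 0 0 0 0 0 0"
}}

```text
time: 1.9
tool_pos: [0.4616, 0.1869, 0.2207]
ee_rot: [-3.141, -0.001, 1.307]
wrist_force: [-0.2, -0.5, -0.5]
width: 0.0938
```

```bash
python3 - <<'E'
from h import *
o=get_obs();print(o['time'],o['tool_pos'],o['ee_rot'])
im,C=shot('wrist','w2')
plan([.44,-.08,.22],1.50,7)
# stone: brown base + gray mask test
def seg(f,box):
    im,C=load(f);x0,y0,x1,y1=box;h=cv2.cvtColor(im,cv2.COLOR_BGR2HSV).astype(int);b=im.astype(int)
    blue=(b[:,:,0]-b[:,:,2])>15
    m=np.zeros(im.shape[:2],np.uint8);m[y0:y1,x0:x1]=255*(~blue[y0:y1,x0:x1])
    m=cv2.morphologyEx(m,cv2.MORPH_OPEN,np.ones((9,9)));n,l,s,c=cv2.connectedComponentsWithStats(m)
    i=1+np.argmax(s[1:,4]);cs,_=cv2.findContours((l==i).astype(np.uint8),0,2);c=max(cs,key=cv2.contourArea)
    return cv2.minAreaRect(c),s[i],C
r,s,C=seg('w1',(280,85,365,250));print(r,s)
print(plane(C,cv2.boxPoints(r),.018))
E
```

```text
1.9 [0.46157643 0.18691234 0.22065277] [-3.14146217e+00 -1.21396529e-03  1.30695214e+00]
-3.77 0.69 0 0 0 -0.027; -3.79 0.59 0 0 0 -0.027; -3.8 0.49 0.01 0 0 -0.027; -3.81 0.38 0.01 0 0 -0.027; -3.82 0.28 0.01 0 0 -0.027
-3.83 0.17 0.01 0 0 -0.027; -3.83 0.07 0.01 0 0 -0.027
((322.0397033691406, 169.07261657714844), (135.31463623046875, 52.77862548828125), 87.87889862060547) [ 294  102   56  135 6868]
[[0.45264912 0.39899016 0.018     ]
 [0.51576432 0.38427175 0.018     ]
 [0.47961233 0.21097838 0.018     ]
 [0.40903757 0.22706348 0.018     ]]
```

View pics/w2.png

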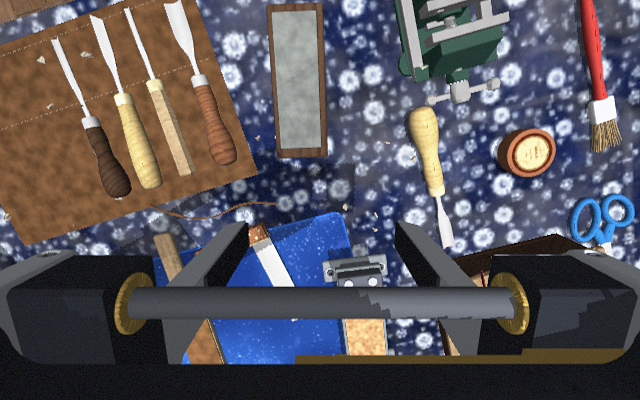

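Request:
{"op": "step_arm", "data": {
  "increments": "-3.77 0.69 0 0 0 -0.027; -3.79 0.59 0 0 0 -0.027; -3.8 0.49 0 0 0 -0.027; -3.81 0.38 0 0 0 -0.027; -3.82 0.28 0 0 0 -0.027"
}}

```text
time: 2.45
tool_pos: [0.4462, -0.0045, 0.2205]
ee_rot: [3.141, -0.001, 1.446]
wrist_force: [0.8, 0.4, 0.2]
width: 0.0942
```

Request:
{"op": "step_arm", "data": {
  "increments": "-3.83 0.17 0 0 0 -0.027; -3.83 0.07 0 0 0 -0.027; 0 0 0 0 0 0; 0 0 0 0 0 0"
}}

```text
time: 2.85
tool_pos: [0.44, -0.0803, 0.2203]
ee_rot: [-3.141, -0.001, 1.495]
wrist_force: [0.3, 0.8, 0.8]
width: 0.094
```

```bash
python3 - <<'E'
from h import *
o=get_obs();print(o['time'],o['tool_pos'],o['ee_rot'])
shot('wrist','w3')
E
```

```text
2.85 [ 0.44001269 -0.08030082  0.22031024] [-3.14134987e+00 -1.34026835e-03  1.49510489e+00]
```

Request:
{"op": "step_arm", "data": {
  "increments": "-4 0 0 0 0 0; -4 0 0 0 0 0; -4 0 0 0 0 0; 0 0 0 0 0 0; 0 0 0 0 0 0"
}}

```text
time: 3.4
tool_pos: [0.4311, -0.1996, 0.2203]
ee_rot: [-3.141, -0.001, 1.496]
wrist_force: [-0.6, 0.2, 0.1]
width: 0.094
```

```bash
python3 - <<'E'
from h import *
o=get_obs();print(o['time'],o['tool_pos'],o['ee_rot'])
shot('wrist','w4')
a=load('w3')[0][:330,180:480];b=load('w4')[0][:330,180:480]
cv2.imwrite('pics/c2.png',cv2.resize(np.hstack([a,b]),(792,436),interpolation=cv2.INTER_CUBIC))
E
```

```text
3.4 [ 0.43113416 -0.19959071  0.22026141] [-3.14136632e+00 -1.43461740e-03  1.49602894e+00]
```

View pics/c2.png

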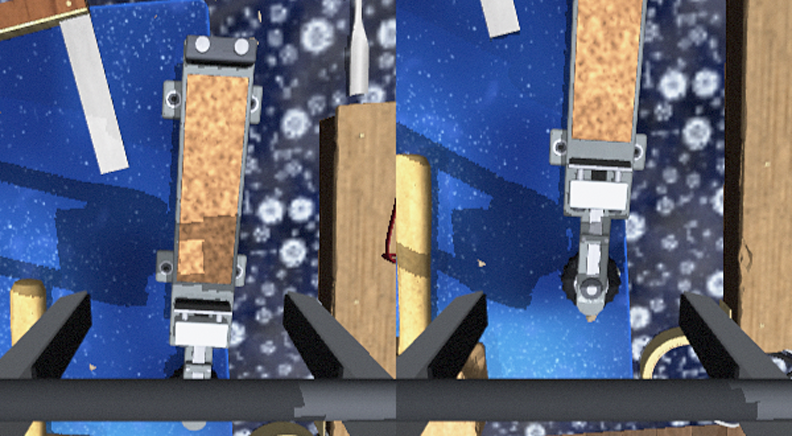

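```bash
cat >> h.py <<'E'
def quad(m):
    """mask -> 4 corners TL,TR,BR,BL by line fits to its sides (axis-near-aligned blob)"""
    m=cv2.morphologyEx(m.astype(np.uint8),cv2.MORPH_CLOSE,np.ones((7,7)));m=cv2.morphologyEx(m,cv2.MORPH_OPEN,np.ones((9,9)))
    n,l,s,_=cv2.connectedComponentsWithStats(m);i=1+np.argmax(s[1:,4]);b=l==i;x,y,w,h=s[i][:4]
    ys=np.arange(y+int(.12*h),y+int(.88*h));xs=np.arange(x+int(.25*w),x+int(.75*w))
    L=np.array([np.flatnonzero(b[r])[0]-.5 for r in ys]);R=np.array([np.flatnonzero(b[r])[-1]+.5 for r in ys])
    T=np.array([np.flatnonzero(b[:,c])[0]-.5 for c in xs]);B=np.array([np.flatnonzero(b[:,c])[-1]+.5 for c in xs])
    def fit(t,v):
        for _ in range(4):
            p=np.polyfit(t,v,1);e=abs(v-np.polyval(p,t));k=e<=max(.6,2*np.median(e));t,v=t[k],v[k]
        return np.polyfit(t,v,1)
    L,R,T,B=fit(ys,L),fit(ys,R),fit(xs,T),fit(xs,B)
    def X(v,h):
        y=(h[0]*v[1]+h[1])/(1-h[0]*v[0]);return [v[0]*y+v[1],y]
    return np.array([X(L,T),X(R,T),X(R,B),X(L,B)])
def window(m,x0,y0,x1,y1):
    z=np.zeros(m.shape,bool);z[y0:y1,x0:x1]=m[y0:y1,x0:x1];return z
E
python3 - <<'E'
from h import *
np.set_printoptions(precision=4,suppress=True)
def nb(im): b=im.astype(int);return (b[:,:,0]-b[:,:,2])<12
i1,C1=load('w1');i2,C2=load('w2');i3,C3=load('w3');i4,C4=load('w4')
q1=quad(window(nb(i1),285,90,360,245));q2=quad(window(nb(i2),258,0,336,165))
print(q1,q2);t=tri(C1,q1,C2,q2);print('base',t)
P=plane(C1,q1,.018);print(P);P=plane(C2,q2,.018);print(P)
def ck(im):
    h=cv2.cvtColor(im,cv2.COLOR_BGR2HSV);return (h[:,:,0]<22)&(h[:,:,0]>5)&(h[:,:,1]>80)&(h[:,:,2]>60)
q3=quad(window(ck(i3),305,50,375,225));print(q3);P=plane(C3,q3,.072);print('cork3',P)
m4=window(ck(i4),305,0,380,115);q4=quad(m4);print(q4);print('cork4',plane(C4,q4,.072));print(tri(C3,q3[2:],C4,q4[2:]))
E
```

```text
[[292.5683 101.5   ]
 [345.9257 101.5   ]
 [349.1412 236.5   ]
 [300.46   236.5   ]] [[265.0523  -0.5   ]
 [322.4556  -0.5   ]
 [327.5859 157.5   ]
 [276.4931 157.5   ]]
base [[0.4532 0.3996 0.0253 0.0009]
 [0.5153 0.3828 0.0253 0.0009]
 [0.4765 0.2097 0.016  0.0009]
 [0.4121 0.2268 0.0151 0.0001]]
[[0.4523 0.4002 0.018 ]
 [0.5155 0.3831 0.018 ]
 [0.477  0.2105 0.018 ]
 [0.4125 0.2279 0.018 ]]
[[0.4532 0.4024 0.018 ]
 [0.5164 0.3853 0.018 ]
 [0.4761 0.2099 0.018 ]
 [0.4127 0.227  0.018 ]]
[[321.6332  55.9353]
 [367.9108  58.478 ]
 [354.4594 214.4672]
 [313.3412 212.5594]]
cork3 [[ 0.4504  0.0547  0.072 ]
 [ 0.4974  0.0487  0.072 ]
 [ 0.4756 -0.1167  0.072 ]
 [ 0.4284 -0.1108  0.072 ]]
[[317.379   -0.5   ]
 [366.3759  -0.5   ]
 [357.2091 107.0361]
 [312.7782 104.4842]]
cork4 [[ 0.4411 -0.0135  0.072 ]
 [ 0.4889 -0.0171  0.072 ]
 [ 0.4753 -0.1172  0.072 ]
 [ 0.4286 -0.1112  0.072 ]]
[[ 0.4756 -0.1172  0.0705  0.0002]
 [ 0.4285 -0.1111  0.0712  0.0002]]
```

```bash
python3 - <<'E'
from h import *
i3,C3=load('w3');i4,C4=load('w4')
z=lambda im,x,y:cv2.resize(im[y:y+64,x:x+88],(396,288),interpolation=cv2.INTER_NEAREST)
cv2.imwrite('pics/c3.png',np.vstack([np.hstack([z(i3,300,10),z(i3,290,190)]),np.hstack([z(i4,290,90),z(i4,285,170)])]))
print(plane(C4,[[327.7,219.7]],.079))
y=np.array([.1306,.9914]);x=np.array([.9914,-.1306]);b=np.array([.463,-.031])
for Y in (94,89,84,-84,-89,-94): print(Y,proj(C3,[[*(b+y*Y/1e3),.07],[*(b+y*Y/1e3),.087]]).round(1).tolist(),proj(C4,[[*(b+y*Y/1e3),.07],[*(b+y*Y/1e3),.087]]).round(1).tolist())
E
```

```text
[[ 0.43548266 -0.23764982  0.079     ]]
94 [[345.4, 46.4], [346.8, 41.9]] [[348.0, -95.2], [349.7, -109.3]]
89 [[345.0, 51.7], [346.4, 47.6]] [[347.6, -88.7], [349.3, -102.3]]
84 [[344.7, 57.0], [346.0, 53.2]] [[347.2, -82.3], [348.8, -95.4]]
-84 [[333.9, 213.4], [334.5, 218.0]] [[335.0, 106.0], [335.8, 105.0]]
-89 [[333.6, 217.5], [334.2, 222.2]] [[334.7, 110.8], [335.4, 110.1]]
-94 [[333.4, 221.6], [333.9, 226.5]] [[334.4, 115.7], [335.1, 115.2]]
```

View pics/c3.png

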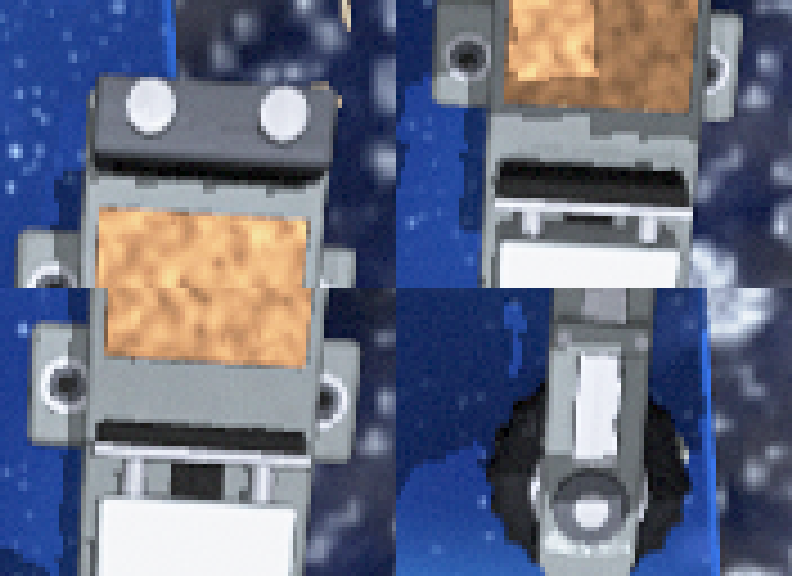

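```bash
python3 - <<'E'
from h import *
i4,C4=load('w4')
print(proj(C4,[[.4362,-.2342,.054],[.4362,-.2342,.079]]),plane(C4,[[328.1,209.3]],.054))
plan([.4643,.3054,.13],1.346,15)
E
```

```text
[[327.67707762 210.46662205]
 [328.12084811 216.76360449]] [[ 0.43681411 -0.23276602  0.054     ]]
3.37 -0.03 0.61 0 0 0.01; 3.37 -0.06 0.61 0 0 0.01; 3.37 -0.1 0.61 0 0 0.01; 3.37 -0.13 0.61 0 0 0.01; 3.37 -0.16 0.61 0 0 0.01
3.36 -0.2 0.61 0 0 0.01; 3.36 -0.23 0.6 0 0 0.01; 3.36 -0.26 0.6 0 0 0.01; 3.36 -0.3 0.6 0 0 0.01; 3.35 -0.33 0.6 0 0 0.01
3.35 -0.37 0.6 0 0 0.01; 3.35 -0.4 0.6 0 0 0.01; 3.34 -0.43 0.6 0 0 0.01; 3.34 -0.47 0.6 0 0 0.01; 3.33 -0.5 0.6 0 0 0.01
```

Request:
{"op": "step_arm", "data": {
  "increments": "3.37 -0.03 0.61 0 0 0.01; 3.37 -0.06 0.61 0 0 0.01; 3.37 -0.1 0.61 0 0 0.01; 3.37 -0.13 0.61 0 0 0.01; 3.37 -0.16 0.61 0 0 0.01"
}}

```text
time: 3.95
tool_pos: [0.4416, -0.0291, 0.1901]
ee_rot: [3.141, -0.001, 1.448]
wrist_force: [1.5, 0.8, 0.1]
width: 0.0941
```

Request:
{"op": "step_arm", "data": {
  "increments": "3.36 -0.2 0.61 0 0 0.01; 3.36 -0.23 0.6 0 0 0.01; 3.36 -0.26 0.6 0 0 0.01; 3.36 -0.3 0.6 0 0 0.01; 3.35 -0.33 0.6 0 0 0.01"
}}

```text
time: 4.45
tool_pos: [0.4522, 0.139, 0.16]
ee_rot: [3.141, -0.001, 1.398]
wrist_force: [-0.8, 0.1, -0.4]
width: 0.0939
```

Request:
{"op": "step_arm", "data": {
  "increments": "3.35 -0.37 0.6 0 0 0.01; 3.35 -0.4 0.6 0 0 0.01; 3.34 -0.43 0.6 0 0 0.01; 3.34 -0.47 0.6 0 0 0.01; 3.33 -0.5 0.6 0 0 0.01"
}}

```text
time: 4.95
tool_pos: [0.4627, 0.3071, 0.13]
ee_rot: [-3.142, -0.001, 1.348]
wrist_force: [0.5, -0.7, -0.5]
width: 0.0942
```

Request:
{"op": "step_arm", "data": {
  "increments": "0 0 1 0 0 0; 0 0 0 0 0 0; 0 0 0 0 0 0"
}}

```text
time: 5.25
tool_pos: [0.4635, 0.3036, 0.1197]
ee_rot: [-3.141, 0.001, 1.346]
wrist_force: [-0.0, -1.3, 0.8]
width: 0.0941
```

```bash
python3 - <<'E'
from h import *
plan([.4643,.3054,.0205],1.346,5)
E
```

```text
0.04 0.01 1.98 0 0 0; 0.04 0.01 1.98 0 0 0; 0.04 0.01 1.98 0 0 0; 0.04 0.01 1.98 0 0 0; 0.04 0.01 1.98 0 0 0
```

Request:
{"op": "step_arm", "data": {
  "increments": "0.04 0.01 2.5 0 0 0; 0.04 0.01 2.5 0 0 0; 0.04 0.01 2.5 0 0 0; 0.04 0.01 1.9 0 0 0; 0.04 0.01 0.5 0 0 0"
}}

```text
time: 5.75
tool_pos: [0.4641, 0.3037, 0.0191]
ee_rot: [-3.139, 0.003, 1.343]
wrist_force: [-0.1, -1.5, -0.1]
width: 0.0941
```

Request:
{"op": "step_arm", "data": {
  "increments": "0 0 0 0 0 0; 0 0 0 0 0 0; 0 0 0 0 0 0; 0 0 0 0 0 0; 0 0 0 0 0 0",
  "claw": 1
}}

```text
time: 6.25
tool_pos: [0.4659, 0.3056, 0.0217]
ee_rot: [3.14, -0.001, 1.345]
wrist_force: [-0.6, -0.1, -0.3]
width: 0.0577
```

Request:
{"op": "step_arm", "data": {
  "increments": "0 0 0 0 0 0; 0 0 0 0 0 0; 0 0 0 0 0 0"
}}

```text
time: 6.55
tool_pos: [0.4648, 0.3058, 0.0214]
ee_rot: [-3.14, -0.0, 1.345]
wrist_force: [-3.8, 0.2, 6.1]
width: 0.0498
```

Request:
{"op": "step_arm", "data": {
  "increments": "0 0 -1 0 0 0; 0 0 -3 0 0 0; 0 0 -4 0 0 0; 0 0 -4 0 0 0; 0 0 -2 0 0 0"
}}

```text
time: 7.05
tool_pos: [0.4671, 0.3055, 0.1642]
ee_rot: [3.137, -0.003, 1.344]
wrist_force: [0.5, 0.8, -5.9]
width: 0.0494
```

Request:
{"op": "step_arm", "data": {
  "increments": "0 0 0 0 0 0"
}}

```text
time: 7.15
tool_pos: [0.4677, 0.306, 0.1645]
ee_rot: [3.135, -0.004, 1.345]
wrist_force: [1.2, 0.5, -5.7]
width: 0.05
```

```bash
python3 - <<'E'
from h import *
plan([.4621,-.037,.145],1.44,12)
E
```

```text
-2.8 0.59 0.15 0.001 0 -0.008; -2.8 0.57 0.15 0.001 0 -0.008; -2.81 0.55 0.16 0.001 0 -0.008; -2.81 0.53 0.16 0.001 0 -0.008; -2.81 0.51 0.16 0.001 0 -0.008
-2.82 0.48 0.16 0.001 0 -0.008; -2.82 0.46 0.16 0.001 0 -0.008; -2.82 0.44 0.16 0.001 0 -0.008; -2.83 0.42 0.16 0.001 0 -0.008; -2.83 0.39 0.16 0.001 0 -0.008
-2.83 0.37 0.16 0.001 0 -0.008; -2.84 0.35 0.16 0.001 0 -0.008
```

Request:
{"op": "step_arm", "data": {
  "increments": "-2.8 0.59 0.15 0.001 0 -0.008; -2.8 0.57 0.15 0.001 0 -0.008; -2.81 0.55 0.16 0.001 0 -0.008; -2.81 0.53 0.16 0.001 0 -0.008; -2.81 0.51 0.16 0.001 0 -0.008"
}}

```text
time: 7.65
tool_pos: [0.4615, 0.1606, 0.1495]
ee_rot: [-3.132, 0.003, 1.385]
wrist_force: [0.4, -0.0, -5.6]
width: 0.0496
```

Request:
{"op": "step_arm", "data": {
  "increments": "-2.82 0.48 0.16 0.001 0 -0.008; -2.82 0.46 0.16 0.001 0 -0.008; -2.82 0.44 0.16 0.001 0 -0.008; -2.83 0.42 0.16 0.001 0 -0.008; -2.83 0.39 0.16 0.001 0 -0.008"
}}

```text
time: 8.15
tool_pos: [0.459, 0.0182, 0.1415]
ee_rot: [-3.127, 0.001, 1.425]
wrist_force: [1.5, 0.0, -5.9]
width: 0.0496
```

Request:
{"op": "step_arm", "data": {
  "increments": "-2.83 0.37 0.16 0.001 0 -0.008; -2.84 0.35 0.16 0.001 0 -0.008; 0 0 0 0 0 0; 0 0 0 0 0 0; 0 0 0 0 0 0"
}}

```text
time: 8.65
tool_pos: [0.459, -0.0369, 0.1399]
ee_rot: [-3.127, -0.001, 1.441]
wrist_force: [-0.3, -0.4, -5.5]
width: 0.0498
```

```bash
python3 - <<'E'
from h import *
o=get_obs();print(o['tool_pos'],o['ee_rot'],o['wrist_force'],o['wrist_torque'])
im,C=shot('wrist','w5')
a=im[:300,220:440];cv2.imwrite('pics/c5.png',cv2.resize(a,None,fx=1.95,fy=1.95,interpolation=2))
plan([.4621,-.037,.0945],1.44,5)
E
```

```text
[ 0.45897098 -0.03692038  0.13994561] [-3.12681896e+00 -1.23333432e-03  1.44119373e+00] [-0.26746409 -0.40590527 -5.52619959] [-0.05779016  0.03847801 -0.04736004]
0 0.07 0.92 -0.003 0 0; 0 0.07 0.92 -0.003 0 0; 0 0.07 0.92 -0.003 0 0; 0 0.06 0.92 -0.003 0 0; 0 0.06 0.92 -0.003 0 0
```

View pics/c5.png

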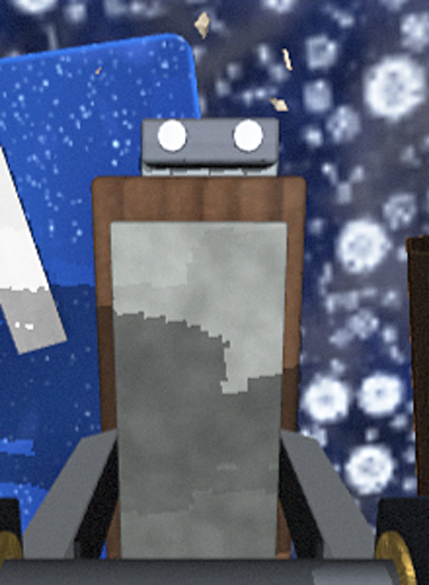

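```bash
python3 - <<'E'
from h import *
im,C=load('w5');p=np.array([.45897,-.03692]);y=np.array([.1306,.9914]);x=np.array([.9914,-.1306])
zt=.13995-.0025
for s in(-33,33):print('pred base corner',proj(C,[[*(p+y*.089+x*s/1e3),zt]]), 'stone corner',proj(C,[[*(p+y*.075+x*(s*25/33)/1e3),zt+.016]]))
print('seen base',[[220+95/1.95,178/1.95],[220+304/1.95,180/1.95]],'stone',[[220+110/1.95,222/1.95],[220+287/1.95,222/1.95]])
E
```

```text
pred base corner [[264.59210666  86.87589635]] stone corner [[274.56879542 110.86493704]]
pred base corner [[378.76830705  86.88319003]] stone corner [[367.71123131 110.97925721]]
seen base [[268.71794871794873, 91.28205128205128], [375.8974358974359, 92.3076923076923]] stone [[276.4102564102564, 113.84615384615385], [367.1794871794872, 113.84615384615385]]
```

Request:
{"op": "step_arm", "data": {
  "increments": "0.04 0.07 0.92 -0.003 0 0; 0.04 0.07 0.92 -0.003 0 0; 0.04 0.07 0.92 -0.003 0 0; 0.04 0.07 0.7 -0.003 0 0; 0.04 0.07 0.5 -0.003 0 0"
}}

```text
time: 9.2
tool_pos: [0.4627, -0.0357, 0.1006]
ee_rot: [3.14, -0.001, 1.441]
wrist_force: [-0.6, 0.1, -5.5]
width: 0.0497
```

Request:
{"op": "step_arm", "data": {
  "increments": "0 0 0.1 0 0 0; 0 0 0 0 0 0; 0 0 0 0 0 0"
}}

```text
time: 9.5
tool_pos: [0.4637, -0.0361, 0.1014]
ee_rot: [3.138, -0.001, 1.441]
wrist_force: [0.4, -0.2, -6.2]
width: 0.0494
```

Request:
{"op": "step_arm", "data": {
  "increments": "0.1 -0.06 0.3 0 0 0; 0 -0.05 0.3 0 0 0; 0 0 0.1 0 0 0; 0 0 0 0 0 0; 0 0 0 0 0 0"
}}

```text
time: 10.0
tool_pos: [0.4623, -0.0349, 0.0939]
ee_rot: [3.139, -0.001, 1.441]
wrist_force: [0.7, -0.3, -5.9]
width: 0.0499
```

```bash
python3 - <<'E'
from h import *
o=get_obs();print(o['tool_pos'],o['ee_rot'],o['wrist_force'],o['wrist_torque'])
E
```

```text
[ 0.4623214  -0.03491654  0.09388615] [ 3.13860661e+00 -5.99182415e-04  1.44072432e+00] [ 0.71282572 -0.28337704 -5.94662854] [-0.07808247  0.05548238  0.00370655]
```

Request:
{"op": "step_arm", "data": {
  "increments": "0 0 0.1 0 0 0; 0 0 0.05 0 0 0; 0 0 0 0 0 0"
}}

```text
time: 10.3
tool_pos: [0.4626, -0.0349, 0.0934]
ee_rot: [3.138, -0.001, 1.441]
wrist_force: [-1.6, 0.7, -0.2]
width: 0.0494
```

Request:
{"op": "step_arm", "data": {
  "increments": "0 0 0.05 0 0 0; 0 0 0 0 0 0"
}}

```text
time: 10.5
tool_pos: [0.4626, -0.0349, 0.0933]
ee_rot: [3.137, -0.001, 1.441]
wrist_force: [-3.2, 0.5, 6.0]
width: 0.0497
```

Request:
{"op": "step_arm", "data": {
  "increments": "0 0 0 0 0 0; 0 0 0 0 0 0; 0 0 0 0 0 0; 0 0 0 0 0 0; 0 0 0 0 0 0",
  "claw": -1
}}

```text
time: 11.0
tool_pos: [0.4624, -0.0349, 0.0918]
ee_rot: [3.138, -0.001, 1.441]
wrist_force: [-0.4, -0.3, 0.4]
width: 0.0863
```

Request:
{"op": "step_arm", "data": {
  "increments": "0 0 -1 0 0 0; 0 0 -3 0 0 0; -1 0 -3 0 0 0; -3 0 -3 0 0 0; -3 0 -3 0 0 0"
}}

```text
time: 11.5
tool_pos: [0.4528, -0.1047, 0.224]
ee_rot: [3.137, -0.0, 1.443]
wrist_force: [0.0, 0.0, -0.0]
width: 0.0939
```

Request:
{"op": "step_arm", "data": {
  "increments": "-3 0 0 0 0 0; -2 0 0 0 0 0; -1 0 0 0 0 0; 0 0 0 0 0 0; 0 0 0 0 0 0"
}}

```text
time: 12.0
tool_pos: [0.4451, -0.1632, 0.2218]
ee_rot: [3.139, -0.001, 1.441]
wrist_force: [-0.4, 0.9, 0.0]
width: 0.0942
```

```bash
python3 - <<'E'
from h import *
o=get_obs();print(o['tool_pos'],o['ee_rot'],o['wrist_force'],o['wrist_torque'],o['width'])
im,C=shot('wrist','w6')
a=im[:330,200:450];cv2.imwrite('pics/c6.png',cv2.resize(a,None,fx=1.8,fy=1.8,interpolation=2))
b=np.array([.46295,-.0310]);y=np.array([.1306,.9914])
for Y in(90.5,84.5,-93.5,-99):print(Y,proj(C,[[*(b+y*Y/1e3),.09]]))
E
```

```text
[ 0.44509835 -0.16319145  0.22176394] [ 3.13881427e+00 -1.45656799e-03  1.44103592e+00] [-0.40297813  0.94570526  0.01813752] [-0.09253101  0.04439332  0.06155955] 0.09418985672809733
90.5 [[321.80052846 -55.51184618]]
84.5 [[321.78761761 -47.6758578 ]]
-93.5 [[321.45905183 151.74072638]]
-99 [[321.45033291 157.03250641]]
```

View pics/c6.png

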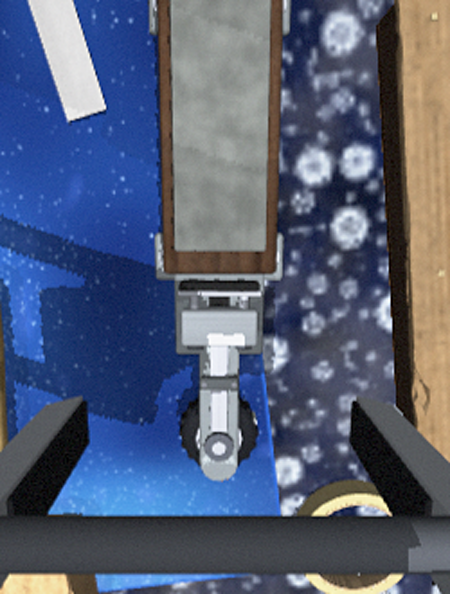

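```bash
python3 - <<'E'
from h import *
plan([.4362,-.2342,.12],.85,5)
E
```

```text
-1.44 0 2.03 0 0 0.118; -1.43 0.17 2.03 0 0 0.118; -1.4 0.34 2.03 0 0 0.118; -1.35 0.5 2.04 0 0 0.118; -1.28 0.66 2.04 0 0 0.118
```

Request:
{"op": "step_arm", "data": {
  "increments": "-1.44 0 2.03 0 0 0.118; -1.43 0.17 2.03 0 0 0.118; -1.4 0.34 2.03 0 0 0.118; -1.35 0.5 2.04 0 0 0.118; -1.28 0.66 2.04 0 0 0.118"
}}

```text
time: 12.55
tool_pos: [0.4364, -0.2345, 0.1193]
ee_rot: [3.14, -0.003, 0.848]
wrist_force: [-0.2, 0.5, 0.5]
width: 0.0939
```

Request:
{"op": "step_arm", "data": {
  "increments": "0 0 0 0 0 0; 0 0 0 0 0 0; 0 0 0 0 0 0"
}}

```text
time: 12.85
tool_pos: [0.4371, -0.2346, 0.1216]
ee_rot: [3.137, -0.003, 0.854]
wrist_force: [0.9, -0.2, 0.6]
width: 0.0939
```

```bash
python3 - <<'E'
from h import *
o=get_obs();print(o['tool_pos'],o['ee_rot'],o['joint_positions'])
plan([.4362,-.2342,.024],.85,5)
E
```

```text
[ 0.43713878 -0.23461146  0.1215754 ] [ 3.13730213e+00 -2.95360550e-03  8.53687403e-01] [-0.60866655 -0.00441257  1.63298008  0.00247668  1.50844033  0.10830004]
-0.01 -0.03 1.95 0.001 -0.001 0.001; -0.01 -0.03 1.95 0.001 -0.001 0.001; -0.01 -0.02 1.95 0.001 -0.001 0.001; -0.01 -0.02 1.95 0.001 -0.001 0.001; -0.01 -0.02 1.95 0.001 -0.001 0.001
```

Request:
{"op": "step_arm", "data": {
  "increments": "-0.01 -0.03 2.5 0.001 -0.001 0; -0.01 -0.03 2.5 0.001 -0.001 0; -0.01 -0.02 2.5 0.001 -0.001 0; -0.01 -0.02 1.7 0.001 0 0; 0 0 0.55 0 0 0"
}}

```text
time: 13.35
tool_pos: [0.435, -0.2337, 0.0219]
ee_rot: [-3.138, 0.001, 0.853]
wrist_force: [0.8, -0.2, -0.4]
width: 0.0941
```

Request:
{"op": "step_arm", "data": {
  "increments": "0 0 0 0 0 0; 0 0 0 0 0 0"
}}

```text
time: 13.55
tool_pos: [0.4364, -0.2352, 0.0243]
ee_rot: [3.14, 0.0, 0.852]
wrist_force: [0.3, 0.2, 0.5]
width: 0.0942
```

```bash
cat > st.py <<'E'
from h import *
o=get_obs();print(round(o['time'],2),o['tool_pos'].round(4),o['ee_rot'].round(3),'F',o['wrist_force'].round(2),'T',o['wrist_torque'].round(3),o['width'].round(4),'q6 tau',o['joint_torque'].round(2))
E
python3 st.py
```

```text
Traceback (most recent call last):
  File "st.py", line 2, in <module>
    o=get_obs();print(round(o['time'],2),o['tool_pos'].round(4),o['ee_rot'].round(3),'F',o['wrist_force'].round(2),'T',o['wrist_torque'].round(3),o['width'].round(4),'q6 tau',o['joint_torque'].round(2))
                                                                                                                                                  ^^^^^^^^^^^^^^^^
AttributeError: 'float' object has no attribute 'round'
```

Request:
{"op": "step_arm", "data": {
  "increments": "0.07 -0.06 0 0 0 0; 0 0 0 0 0 0; 0 0 0 0 0 0; 0 0 0 0 0 0; 0 0 0 0 0 0",
  "claw": 1
}}

```text
time: 14.05
tool_pos: [0.4367, -0.2351, 0.0229]
ee_rot: [3.139, 0.001, 0.851]
wrist_force: [8.6, -6.8, -6.5]
width: 0.0574
```

Request:
{"op": "step_arm", "data": {
  "increments": "0 0 0 0 0 0; 0 0 0 0 0 0; 0 0 0 0 0 0"
}}

```text
time: 14.35
tool_pos: [0.4373, -0.2357, 0.0228]
ee_rot: [3.137, 0.0, 0.851]
wrist_force: [6.4, -4.4, -4.0]
width: 0.0556
```

```bash
sed -i "s/o\['width'\].round(4)/round(o['width'],4)/;s/print(round(o\['time'\],2)/print(round(float(o['time']),2)/" st.py; python3 st.py
```

```text
14.35 [ 0.4373 -0.2357  0.0228] [3.137 0.    0.851] F [ 6.35 -4.36 -4.  ] T [-0.694 -0.656  0.059] 0.0556 q6 tau [  0.65 -32.34 -25.55   0.23   2.08   0.05]
```

Request:
{"op": "step_arm", "data": {
  "increments": "0 0.1 0 0 0 0; 0 0 0 0 0 -0.1; 0 0 0 0 0 -0.12; 0 0 0 0 0 -0.12; 0 0 0 0 0 -0.12"
}}

```text
time: 14.85
tool_pos: [0.4362, -0.2351, 0.0228]
ee_rot: [-3.14, 0.001, 1.315]
wrist_force: [0.3, -0.8, 0.4]
width: 0.0553
```

```bash
python3 st.py
```

```text
14.85 [ 0.4362 -0.2351  0.0228] [-3.140e+00  1.000e-03  1.315e+00] F [ 0.27 -0.8   0.42] T [-0.299  0.033 -0.287] 0.0553 q6 tau [  0.85 -30.32 -26.57   0.28   0.34   0.66]
```

Request:
{"op": "step_arm", "data": {
  "increments": "0 0 0 0 0 -0.1; 0 0 0 0 0 -0.1; 0 0 0 0 0 -0.05; 0 0 0 0 0 -0.05; 0 0 0 0 0 -0.05"
}}

```text
time: 15.35
tool_pos: [0.4353, -0.235, 0.0228]
ee_rot: [-3.138, -0.0, 1.662]
wrist_force: [-2.2, -1.1, 2.1]
width: 0.0557
```

```bash
python3 st.py
```

```text
15.35 [ 0.4353 -0.235   0.0228] [-3.138 -0.     1.662] F [-2.24 -1.05  2.1 ] T [-0.224  0.273 -0.333] 0.0557 q6 tau [  1.38 -29.7  -26.89   0.59  -0.19   0.09]
```

Request:
{"op": "step_arm", "data": {
  "increments": "0 0 0 0 0 -0.1; 0 0 0 0 0 -0.1; 0 0 0 0 0 -0.1; 0 0 0 0 0 -0.1"
}}

```text
time: 15.75
tool_pos: [0.4343, -0.2353, 0.0228]
ee_rot: [-3.137, -0.002, 2.064]
wrist_force: [-5.2, -1.7, 3.3]
width: 0.0551
```

```bash
python3 st.py
```

```text
15.75 [ 0.4343 -0.2353  0.0228] [-3.137e+00 -2.000e-03  2.064e+00] F [-5.22 -1.73  3.25] T [-0.365  0.731 -0.36 ] 0.0551 q6 tau [  2.57 -29.11 -27.2    1.25  -0.76   0.47]
```

Request:
{"op": "step_arm", "data": {
  "increments": "0 0 0 0 0 0; 0 0 0 0 0 0; 0 0 0 0 0 0; 0 0 0 0 0 0",
  "claw": -1
}}

```text
time: 16.15
tool_pos: [0.4361, -0.2344, 0.0225]
ee_rot: [-3.14, -0.002, 2.06]
wrist_force: [-0.2, 0.1, -0.2]
width: 0.0839
```

```bash
python3 st.py; python3 -c "
from h import *
plan([.4362,-.2347,.0235],.85,9)"
```

```text
16.15 [ 0.4361 -0.2344  0.0225] [-3.14e+00 -2.00e-03  2.06e+00] F [-0.16  0.1  -0.18] T [-0.064  0.056  0.041] 0.0839 q6 tau [-3.000e-02 -3.060e+01 -2.713e+01  2.000e-02  8.000e-02  1.000e-02]
0 0 -0.01 0 0 0.134; 0 0 -0.01 0 0 0.134; 0 0 -0.01 0 0 0.134; 0 0 -0.01 0 0 0.134; 0 0 -0.01 0 0 0.134
0 0 -0.01 0 0 0.134; 0 0 -0.01 0 0 0.134; 0 0 -0.01 0 0 0.134; 0 0 -0.01 0 0 0.134
```

```bash
python3 -c "
from h import *
plan([.4357,-.2373,.0235],.85,9)"
```

```text
-0.03 -0.02 -0.01 0 0 0.134; -0.03 -0.02 -0.01 0 0 0.134; -0.03 -0.01 -0.01 0 0 0.134; -0.03 -0.01 -0.01 0 0 0.134; -0.03 0 -0.01 0 0 0.134
-0.03 0 -0.01 0 0 0.134; -0.03 0.01 -0.01 0 0 0.134; -0.03 0.01 -0.01 0 0 0.134; -0.03 0.01 -0.01 0 0 0.134
```

Request:
{"op": "step_arm", "data": {
  "increments": "-0.03 -0.02 -0.01 0 0 0.134; -0.03 -0.02 -0.01 0 0 0.134; -0.03 -0.01 -0.01 0 0 0.134; -0.03 -0.01 -0.01 0 0 0.134; -0.03 0 -0.01 0 0 0.134"
}}

```text
time: 16.65
tool_pos: [0.4359, -0.236, 0.023]
ee_rot: [-3.14, -0.0, 1.385]
wrist_force: [0.1, 0.2, -0.3]
width: 0.094
```

Request:
{"op": "step_arm", "data": {
  "increments": "-0.03 0 -0.01 0 0 0.134; -0.03 0.01 -0.01 0 0 0.134; -0.03 0.01 -0.01 0 0 0.134; -0.03 0.01 -0.01 0 0 0.134; 0 0 0 0 0 0"
}}

```text
time: 17.15
tool_pos: [0.4357, -0.2373, 0.0235]
ee_rot: [-3.14, 0.001, 0.855]
wrist_force: [0.0, 0.0, 0.1]
width: 0.0938
```

```bash
python3 st.py; python3 -c "
from h import *
im,C=shot('wrist','w7')"
```

```text
17.15 [ 0.4357 -0.2373  0.0235] [-3.14e+00  1.00e-03  8.55e-01] F [0.02 0.02 0.13] T [-0.041  0.04   0.025] 0.0938 q6 tau [-3.000e-02 -3.072e+01 -2.723e+01  7.000e-02  1.000e-02  6.100e-01]
```

Request:
{"op": "step_arm", "data": {
  "increments": "0 0 0 0 0 0; 0 0 0 0 0 0; 0 0 0 0 0 0; 0 0 0 0 0 0; 0 0 0 0 0 0",
  "claw": 1
}}

```text
time: 17.7
tool_pos: [0.4356, -0.2374, 0.0235]
ee_rot: [-3.14, 0.001, 0.855]
wrist_force: [0.1, 0.7, 0.5]
width: 0.0575
```

Request:
{"op": "step_arm", "data": {
  "increments": "0 0 0 0 0 0; 0 0 0 0 0 0; 0 0 0 0 0 0"
}}

```text
time: 18.0
tool_pos: [0.4357, -0.2375, 0.0235]
ee_rot: [-3.14, 0.001, 0.855]
wrist_force: [0.8, -1.8, -0.5]
width: 0.0555
```

```bash
python3 st.py
```

```text
18.0 [ 0.4357 -0.2375  0.0235] [-3.14e+00  1.00e-03  8.55e-01] F [ 0.78 -1.85 -0.53] T [-0.179 -0.016  0.024] 0.0555 q6 tau [ 1.000e-02 -3.090e+01 -2.713e+01  8.000e-02  2.000e-01  3.000e-02]
```

Request:
{"op": "step_arm", "data": {
  "increments": "0 0 0 0 0 -0.1; 0 0 0 0 0 -0.1; 0 0 0 0 0 -0.1; 0 0 0 0 0 -0.1; 0 0 0 0 0 -0.1"
}}

```text
time: 18.5
tool_pos: [0.4356, -0.2374, 0.0235]
ee_rot: [-3.14, -0.0, 1.358]
wrist_force: [0.7, -0.6, 0.2]
width: 0.0554
```

```bash
python3 st.py
```

```text
18.5 [ 0.4356 -0.2374  0.0235] [-3.14  -0.     1.358] F [ 0.68 -0.64  0.17] T [-0.146  0.073 -0.293] 0.0554 q6 tau [ 3.500e-01 -3.075e+01 -2.716e+01 -2.000e-02  1.300e-01  4.800e-01]
```

Request:
{"op": "step_arm", "data": {
  "increments": "0 0 0 0 0 -0.1; 0 0 0 0 0 -0.1; 0 0 0 0 0 -0.1"
}}

```text
time: 18.8
tool_pos: [0.4355, -0.2374, 0.0235]
ee_rot: [-3.14, -0.001, 1.658]
wrist_force: [-0.2, -0.0, 0.5]
width: 0.0557
```

```bash
python3 st.py
```

```text
18.8 [ 0.4355 -0.2374  0.0235] [-3.140e+00 -1.000e-03  1.658e+00] F [-0.19 -0.05  0.49] T [-0.161  0.039 -0.368] 0.0557 q6 tau [ 3.700e-01 -3.068e+01 -2.717e+01 -1.000e-02  1.000e-01  4.800e-01]
```

Request:
{"op": "step_arm", "data": {
  "increments": "0 0 0 0 0 -0.07; 0 0 0 0 0 -0.07"
}}

```text
time: 19.0
tool_pos: [0.4355, -0.2374, 0.0235]
ee_rot: [-3.14, -0.001, 1.797]
wrist_force: [-0.7, -0.2, 0.2]
width: 0.0557
```

```bash
python3 st.py
```

```text
19.0 [ 0.4355 -0.2374  0.0235] [-3.140e+00 -1.000e-03  1.797e+00] F [-0.71 -0.23  0.25] T [-0.112  0.035 -0.372] 0.0557 q6 tau [  0.39 -30.66 -27.18   0.     0.09   0.24]
```

Request:
{"op": "step_arm", "data": {
  "increments": "0 0 0 0 0 -0.07; 0 0 0 0 0 -0.07"
}}

```text
time: 19.2
tool_pos: [0.4355, -0.2374, 0.0235]
ee_rot: [-3.14, -0.002, 1.937]
wrist_force: [0.1, -0.4, 0.3]
width: 0.0555
```

```bash
python3 st.py
```

```text
19.2 [ 0.4355 -0.2374  0.0235] [-3.140e+00 -2.000e-03  1.937e+00] F [ 0.11 -0.44  0.25] T [-0.065  0.087 -0.287] 0.0555 q6 tau [ 4.100e-01 -3.064e+01 -2.718e+01  1.000e-02  8.000e-02  2.400e-01]
```

Request:
{"op": "step_arm", "data": {
  "increments": "0 0 0 0 0 -0.06; 0 0 0 0 0 -0.06"
}}

```text
time: 19.4
tool_pos: [0.4355, -0.2374, 0.0235]
ee_rot: [-3.14, -0.002, 2.056]
wrist_force: [0.3, -0.7, -0.2]
width: 0.0554
```

```bash
python3 st.py
```

```text
19.4 [ 0.4355 -0.2374  0.0235] [-3.140e+00 -2.000e-03  2.056e+00] F [ 0.26 -0.73 -0.24] T [-0.059 -0.011 -0.302] 0.0554 q6 tau [ 4.200e-01 -3.063e+01 -2.718e+01  2.000e-02  7.000e-02  1.600e-01]
```

Request:
{"op": "step_arm", "data": {
  "increments": "0 0 0 0 0 0; 0 0 0 0 0 0; 0 0 0 0 0 0; 0 0 0 0 0 0",
  "claw": -1
}}

```text
time: 19.8
tool_pos: [0.4356, -0.2374, 0.0235]
ee_rot: [-3.14, -0.001, 2.054]
wrist_force: [0.4, 0.4, -0.1]
width: 0.0841
```

Request:
{"op": "step_arm", "data": {
  "increments": "0 0 0 0 0 0.134; 0 0 0 0 0 0.134; 0 0 0 0 0 0.134; 0 0 0 0 0 0.134; 0 0 0 0 0 0.134"
}}

```text
time: 20.3
tool_pos: [0.4356, -0.2374, 0.0235]
ee_rot: [-3.14, -0.0, 1.379]
wrist_force: [-0.2, -0.5, -0.0]
width: 0.094
```

Request:
{"op": "step_arm", "data": {
  "increments": "0 0 0 0 0 0.134; 0 0 0 0 0 0.134; 0 0 0 0 0 0.134; 0 0 0 0 0 0.134; 0 0 0 0 0 0"
}}

```text
time: 20.8
tool_pos: [0.4356, -0.2374, 0.0235]
ee_rot: [-3.14, 0.001, 0.849]
wrist_force: [0.8, -0.1, -0.1]
width: 0.0939
```

```bash
python3 st.py; python3 -c "
from h import *
im7,C7=load('w7');im,C=shot('wrist','w8')
print(C[2]-C7[2])
z=lambda im:cv2.resize(im[0:330,200:440],(400,550),interpolation=2)
cv2.imwrite('pics/c8.png',np.hstack([z(im7),z(im)]))
"
```

```text
20.8 [ 0.4356 -0.2374  0.0235] [-3.14e+00  1.00e-03  8.49e-01] F [ 0.82 -0.06 -0.06] T [-0.042  0.099  0.006] 0.0939 q6 tau [-1.000e-02 -3.072e+01 -2.723e+01  8.000e-02  0.000e+00  6.100e-01]
[ 2.31195368e-04 -3.26773393e-04 -7.90371404e-06]
```

View pics/c8.png

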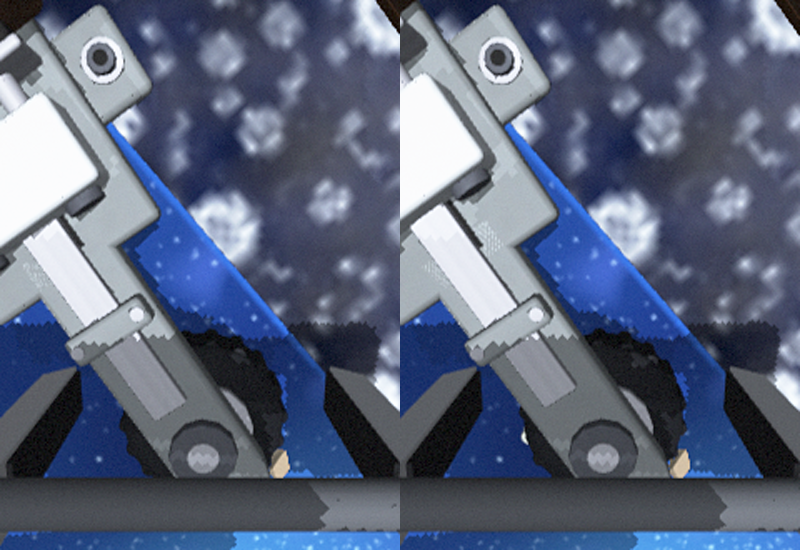

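Request:
{"op": "step_arm", "data": {
  "increments": "0 0 0 0 0 0; 0 0 0 0 0 0; 0 0 0 0 0 0; 0 0 0 0 0 0; 0 0 0 0 0 0",
  "claw": 1
}}

```text
time: 21.35
tool_pos: [0.4356, -0.2374, 0.0235]
ee_rot: [-3.14, 0.001, 0.849]
wrist_force: [0.1, 0.1, -0.0]
width: 0.0573
```

Request:
{"op": "step_arm", "data": {
  "increments": "0 0 0 0 0 0; 0 0 0 0 0 0; 0 0 0 0 0 0; 0 0 0 0 0 -0.05; 0 0 0 0 0 -0.05"
}}

```text
time: 21.85
tool_pos: [0.4357, -0.2375, 0.0235]
ee_rot: [-3.14, 0.0, 0.95]
wrist_force: [0.2, -1.1, -0.2]
width: 0.0553
```

```bash
python3 st.py
```

```text
21.85 [ 0.4357 -0.2375  0.0235] [-3.14  0.    0.95] F [ 0.16 -1.13 -0.19] T [-0.071  0.007 -0.328] 0.0553 q6 tau [ 3.600e-01 -3.086e+01 -2.714e+01 -1.000e-02  1.800e-01  9.000e-02]
```

Request:
{"op": "step_arm", "data": {
  "increments": "0 0 0 0 0 -0.05; 0 0 0 0 0 -0.05"
}}

```text
time: 22.05
tool_pos: [0.4356, -0.2375, 0.0235]
ee_rot: [-3.14, 0.0, 1.05]
wrist_force: [0.5, -0.6, -0.7]
width: 0.0554
```

```bash
python3 st.py
```

```text
22.05 [ 0.4356 -0.2375  0.0235] [-3.14  0.    1.05] F [ 0.54 -0.62 -0.67] T [-0.109  0.037 -0.392] 0.0554 q6 tau [ 3.400e-01 -3.083e+01 -2.714e+01 -1.000e-02  1.700e-01  8.000e-02]
```

Request:
{"op": "step_arm", "data": {
  "increments": "0 0 0 0 0 -0.05; 0 0 0 0 0 -0.05"
}}

```text
time: 22.25
tool_pos: [0.4356, -0.2375, 0.0235]
ee_rot: [-3.14, -0.0, 1.15]
wrist_force: [-0.3, -0.1, 0.2]
width: 0.0554
```

```bash
python3 st.py
```

```text
22.25 [ 0.4356 -0.2375  0.0235] [-3.14 -0.    1.15] F [-0.32 -0.13  0.15] T [-0.119 -0.013 -0.362] 0.0554 q6 tau [ 3.400e-01 -3.081e+01 -2.715e+01 -1.000e-02  1.600e-01  8.000e-02]
```

Request:
{"op": "step_arm", "data": {
  "increments": "0 0 0 0 0 -0.05; 0 0 0 0 0 -0.05"
}}

```text
time: 22.45
tool_pos: [0.4356, -0.2374, 0.0235]
ee_rot: [-3.14, -0.0, 1.25]
wrist_force: [-0.6, -0.1, -0.6]
width: 0.0555
```

```bash
python3 st.py
```

```text
22.45 [ 0.4356 -0.2374  0.0235] [-3.14 -0.    1.25] F [-0.58 -0.06 -0.58] T [-0.082  0.087 -0.354] 0.0555 q6 tau [ 3.400e-01 -3.078e+01 -2.715e+01 -1.000e-02  1.500e-01  8.000e-02]
```

Request:
{"op": "step_arm", "data": {
  "increments": "0 0 0 0 0 -0.05; 0 0 0 0 0 -0.05"
}}

```text
time: 22.65
tool_pos: [0.4356, -0.2374, 0.0235]
ee_rot: [-3.14, -0.0, 1.35]
wrist_force: [-0.2, 0.4, -0.3]
width: 0.0551
```

```bash
python3 st.py
```

```text
22.65 [ 0.4356 -0.2374  0.0235] [-3.14 -0.    1.35] F [-0.25  0.42 -0.33] T [-0.062  0.035 -0.348] 0.0551 q6 tau [ 3.500e-01 -3.076e+01 -2.716e+01 -1.000e-02  1.400e-01  8.000e-02]
```

Request:
{"op": "step_arm", "data": {
  "increments": "0 0 0 0 0 -0.05; 0 0 0 0 0 -0.05"
}}

```text
time: 22.85
tool_pos: [0.4356, -0.2374, 0.0235]
ee_rot: [-3.14, -0.001, 1.45]
wrist_force: [1.4, 0.6, -0.8]
width: 0.0554
```

```bash
python3 st.py
```

```text
22.85 [ 0.4356 -0.2374  0.0235] [-3.14e+00 -1.00e-03  1.45e+00] F [ 1.44  0.57 -0.81] T [-0.08   0.024 -0.372] 0.0554 q6 tau [ 4.000e-01 -3.073e+01 -2.716e+01 -2.000e-02  1.300e-01  4.000e-02]
```

Request:
{"op": "step_arm", "data": {
  "increments": "0 0 0 0 0 -0.05"
}}

```text
time: 22.95
tool_pos: [0.4356, -0.2374, 0.0235]
ee_rot: [-3.14, -0.001, 1.5]
wrist_force: [-0.2, -0.0, -0.4]
width: 0.0557
```

```bash
sed -i 's/joint_torque.\].round(2)/joint_torque"].round(4)/;s/o\[.joint_torque"/o["joint_torque"/' st.py; python3 st.py
```

```text
22.95 [ 0.4356 -0.2374  0.0235] [-3.14e+00 -1.00e-03  1.50e+00] F [-0.16 -0.03 -0.36] T [-0.061  0.029 -0.391] 0.0557 q6 tau [ 4.17100e-01 -3.07154e+01 -2.71607e+01 -2.02000e-02  1.23800e-01
  2.44000e-02]
```

Request:
{"op": "step_arm", "data": {
  "increments": "0 0 0 0 0 -0.05"
}}

```text
time: 23.05
tool_pos: [0.4356, -0.2374, 0.0235]
ee_rot: [-3.14, -0.001, 1.55]
wrist_force: [-0.3, 0.4, 0.3]
width: 0.0558
```

```bash
python3 st.py
```

```text
23.05 [ 0.4356 -0.2374  0.0235] [-3.14e+00 -1.00e-03  1.55e+00] F [-0.26  0.42  0.25] T [-0.107  0.028 -0.392] 0.0558 q6 tau [ 4.40600e-01 -3.07027e+01 -2.71614e+01 -2.35000e-02  1.17200e-01
  4.60000e-03]
```

Request:
{"op": "step_arm", "data": {
  "increments": "0 0 0 0 0 -0.05; 0 0 0 0 0 -0.05"
}}

```text
time: 23.25
tool_pos: [0.4355, -0.2374, 0.0235]
ee_rot: [-3.14, -0.001, 1.649]
wrist_force: [0.2, 0.5, -0.0]
width: 0.0557
```

```bash
python3 st.py
```

```text
23.25 [ 0.4355 -0.2374  0.0235] [-3.140e+00 -1.000e-03  1.649e+00] F [ 0.19  0.54 -0.04] T [-0.117  0.066 -0.454] 0.0557 q6 tau [ 4.86000e-01 -3.06791e+01 -2.71635e+01 -2.99000e-02  1.04700e-01
 -3.50000e-02]
```

Request:
{"op": "step_arm", "data": {
  "increments": "0 0 0 0 0 -0.05"
}}

```text
time: 23.35
tool_pos: [0.4355, -0.2374, 0.0235]
ee_rot: [-3.14, -0.001, 1.699]
wrist_force: [-0.5, -0.6, 0.5]
width: 0.0556
```

```bash
python3 st.py
```

```text
23.35 [ 0.4355 -0.2374  0.0235] [-3.140e+00 -1.000e-03  1.699e+00] F [-0.53 -0.57  0.54] T [-0.039  0.008 -0.41 ] 0.0556 q6 tau [  0.512  -30.667  -27.1645  -0.0327   0.0985  -0.0549]
```

Request:
{"op": "step_arm", "data": {
  "increments": "0 0 0 0 0 -0.03; 0 0 0 0 0 0"
}}

```text
time: 23.55
tool_pos: [0.4355, -0.2374, 0.0235]
ee_rot: [-3.14, -0.001, 1.729]
wrist_force: [-0.4, 0.5, -0.8]
width: 0.0552
```

```bash
python3 st.py
```

```text
23.55 [ 0.4355 -0.2374  0.0235] [-3.140e+00 -1.000e-03  1.729e+00] F [-0.44  0.53 -0.81] T [-0.114  0.092 -0.004] 0.0552 q6 tau [ 2.28000e-02 -3.06276e+01 -2.71842e+01  7.75000e-02  6.37000e-02
 -1.07300e-01]
```

Request:
{"op": "step_arm", "data": {
  "increments": "0 0 0 0 0 0; 0 0 0 0 0 0; 0 0 0 0 0 0; 0 0 0 0 0 0; 0 0 0 0 0 0",
  "claw": -1
}}

```text
time: 24.05
tool_pos: [0.4356, -0.2374, 0.0235]
ee_rot: [-3.14, -0.001, 1.729]
wrist_force: [0.3, 0.4, -0.1]
width: 0.0918
```

Request:
{"op": "step_arm", "data": {
  "increments": "0 0 -1 0 0 0; 0 0 -3 0 0 0; 0 0 -4 0 0 0; 0 0 -4 0 0 0; 0 0 -4 0 0 0"
}}

```text
time: 24.55
tool_pos: [0.4358, -0.2374, 0.1859]
ee_rot: [-3.14, -0.0, 1.729]
wrist_force: [0.5, 0.4, -0.0]
width: 0.0938
```

Request:
{"op": "step_arm", "data": {
  "increments": "3 0 -2 0 0 0.1; 4 0 -2 0 0 0.1; 4 0 0 0 0 0; 0 0 0 0 0 0; 0 0 0 0 0 0"
}}

```text
time: 25.05
tool_pos: [0.4307, -0.1276, 0.2244]
ee_rot: [-3.141, 0.001, 1.531]
wrist_force: [-0.2, -0.7, -0.0]
width: 0.0939
```

```bash
python3 st.py; python3 -c "
from h import *
im,C=shot('wrist','w9');t,Ct=shot('top','t9')
b=np.array([.46295,-.0310]);y=np.array([.1306,.9914])
for Y in(90.5,-87.5):print(Y,proj(C,[[*(b+y*Y/1e3),.09]]))
cv2.imwrite('pics/c9.png',np.vstack([im[:330,80:560],cv2.resize(t[190:260,165:475],(480,108),interpolation=2)]))
"
```

```text
25.05 [ 0.4307 -0.1276  0.2244] [-3.141e+00  1.000e-03  1.531e+00] F [-0.17 -0.66 -0.05] T [-0.006  0.06  -0.014] 0.0939 q6 tau [ 7.56700e-01 -2.49764e+01 -3.05269e+01  1.52000e-01  9.18000e-02
  1.91000e-02]
90.5 [[360.87404209  -9.04671251]]
-87.5 [[340.4628831  178.65026396]]
```

View pics/c9.png

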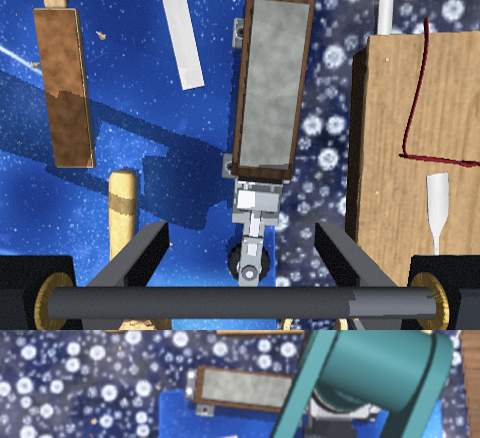

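Request:
{"op": "step_arm", "data": {
  "increments": "4 0 0 0 0 0; 4 0 0 0 0 0; 2 0 0 0 0 0; 0 0 0 0 0 0; 0 0 0 0 0 0"
}}

```text
time: 25.65
tool_pos: [0.4349, -0.0291, 0.2232]
ee_rot: [-3.139, 0.0, 1.528]
wrist_force: [0.5, -1.0, 0.2]
width: 0.0937
```

```bash
python3 -c "
from h import *
im,C=shot('wrist','w10')
b=np.array([.46295,-.0310]);y=np.array([.1306,.9914])
for Y in(90.5,-87.5):print(Y,proj(C,[[*(b+y*Y/1e3),.09]]))
z=lambda a:cv2.resize(a,(396,400),interpolation=2)
cv2.imwrite('pics/c10.png',np.hstack([z(im[40:130,300:390]),z(im[0:300,200:497])]))
"
```

```text
90.5 [[357.68637637 101.8105295 ]]
-87.5 [[339.44348645 263.28722249]]
```

View pics/c10.png

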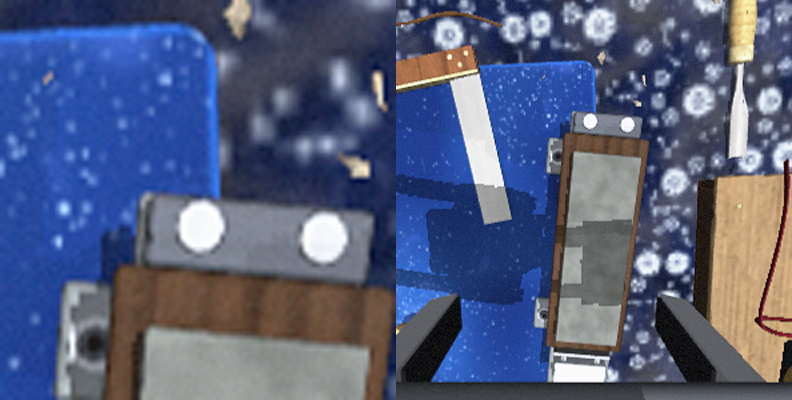

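The base's end is hard against the stop with no gap, at row about 102 as predicted. The shoe is against the other end, and the stone sits square on the bed. I'm handing it in.

```bash
python3 -c "
from h import *
print(close_job())"
```

```text
the job is handed in; nothing more can be done
None
```

The oil stone is clamped on the cork bed between the shoe and the end stop, and I handed the job in at about 26 s with the gripper open and clear of everything.

- **Placing:** I gripped the stone across its 50 mm width, set it on the cork about 5 mm clear of the shoe and let go. That is more than the 2.5 mm you asked for. I added the margin because the pre-placing picture suggested the stone sat 1–2 mm further toward the shoe in the grip.
- **Turning the knob:** I turned it counter-clockwise as seen from above in three grips, about 3.3 rad in all. The bite came at about 2.9 rad, which matches the gap I measured of about 11.5 mm. I then went about 0.35 rad (20 degrees) further. The rise in joint torque puts the clamping force at about 35–42 N.
- **Last checks:** The final close-up shows the walnut end hard against the stop, the shoe on the other end and the stone square on the bed. The gouge and the tape were never touched.
- **What disagreed:**
  - The knob centre, as felt in the grip, was about 3 mm further out than the 205 mm point I had worked out from the cork. I re-centred on it after the first grip.
  - The clamping force is inferred from joint torque and angle. The wrist torque reading was too noisy (about ±0.04 N m) to confirm it closely.

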